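# Hold the two-button gate open and run the bushings out

## Task

On the bench is a small feed chute with two bushings waiting behind its gate. Press both push buttons of the gate down together, one fingertip on each, and keep them both down until both bushings have rolled out into the pocket at the low end; then let the buttons come back up and move clear. Do not touch or lift the bushings themselves, and leave the other things on the bench where they stand.

Things in the scene. Friction and masses are not known exactly. Their poses are not given: they have to be found in the camera images.
- station: Fixed grey and aluminium release station on a 290 x 120 mm base plate. Origin: on the bench under the gate, midway between the two buttons; z up. Its x axis points down the chute, from the high back end (x = -100 mm) to the outlet pocket (x = 92 to 163 mm), within 0.5 rad of straight away from the robot; its y axis points from the right button to the left one.
- gate (a point): Middle of the chute floor at the gate, 48 mm above the bench. The chute is 40 mm wide inside, slopes 14 degrees (floor 72 mm high at the back), and its side walls rise 14 mm above its floor. On either side of the gate stands a grey pillar, 44 (x) by 28 (y) by 75 mm high, with a button on top. Nothing of the station is higher than the unpressed buttons (89 mm).
- button_left_top (a point): Centre of the top face of the left black round push button (26 mm across), at y = +36 mm of the station and 89 mm above the bench when up; moves down with the button. The two buttons are 72 mm apart, centre to centre, with 46 mm free between them.
- button_right_top (a point): The same for the right button, at y = -36 mm of the station.
- button_left (a joint): How far the left button is pressed, m: 0 = up, 0.010 = at its hard stop. Its spring takes 1.2 N at first and 4 N at the stop, and returns it to 0 when let go. Each button lowers its own pair of gate teeth; either pair alone stops the bushings.
- button_right (a joint): The same for the right button. The gate teeth stand 6.5 mm above the chute floor, so the bushings are free once both buttons are down about 7 mm or more: aim for 8.5 to 10 mm on both.
- bushing_a: Front one of two turned aluminium bushings, 20 mm in diameter and 36 mm long, 30 g, lying across the chute against the gate teeth. Origin: the middle of its axis; y along its axis. With the gate held open it rolls by itself into the pocket in about a second.
- bushing_b: The other bushing, alike, behind the first.
- pocket (a point): Centre of the floor of the open-topped outlet pocket, 71 mm long and 40 mm wide inside, floor 12 mm above the bench, at x = 130 mm of the station. A bushing lying in it has its axis at x = 102 to 153 mm and 22 mm above the bench.
- flask: Bystander: grey cylindrical flask with a dark cap, 60 mm across, 170 mm tall, standing at least 0.14 m from the gate. Origin: centre of its underside.
- tin: Bystander: plain closed round tin, 68 mm across, 80 mm tall, standing on the bench. Origin: centre of its underside.
- collar: Bystander: steel ring, 56 mm across, 28 mm bore, 22 mm high, flat on the bench. Origin: centre of its underside.
- driver: Bystander: screwdriver with black handle, 180 mm long, lying on the bench. Origin: under its middle; handle towards its -x.
Not all that is in view belongs to the job. What is shaped like the bushing_b but green or red is not meant.

How it is judged:
By the outcome, as a careful person would: the job done as asked, in the order asked, and still so for the second after the job is handed in, with the robot touching nothing.
It also fails if it takes over 40 s, if anything falls off the work surface, if the arm or the gripper's body presses on something with over 40 N, if the wrist force passes 120 N, or if a joint passes its speed limit or range.

## Robot

A 6-joint arm with a two-finger parallel gripper is mounted at the origin on the work surface. World frame = base frame: x ahead of the robot, y to its left, z up, the work surface at z = 0. Lengths are in m, angles in degrees, forces in N, time in s.
With the tool pointing down it reaches from about 0.275 to 0.775 m from the base axis. Payload 14.6 kg.
Tool frame: the origin (TCP) lies at the very end of the fingers, on their centre line; the grasp point (between the pads) lies bot.pinch_z behind it (bot.pinch_z is the distance from the TCP to the grasp point, in m); x points along the fingers, z is the direction in which the jaws open and shut, and the axes are right-handed (so a half turn about x gives the same grasp; the last joint's range is limited). The gripper opens to 85 mm and grips with 20 to 120 N. Pads are 22 mm wide; open, the fingers measure 114 mm over their backs; the gripper's body (76 mm by 85 mm) begins 54 mm behind the grasp point. The pads swing forward as they close: fully open they stand 13 mm farther back than shut.
Start: joints at [62.378, 15.075, -2.767, 72.158, 0, 81.102], TCP at [0.169, 0.497, 0.231] pointing down, gripper open.
Joint ranges: [-151.79, 151.79], [-50.71, 97.33], [-67.44, 78.34], [-121.81, 120.89], [-77.56, 73.72], [-180, 180]. Speed limits (degrees/s): [108.29, 108.29, 147.25, 159.86, 180, 180].

## Interface

Orientations are given as a 3x3 rotation matrix whose columns are the frame's x, y, z axes.
In Python, from plant import bot gives the robot as it stands.
- The arm moves only by the tool arm_command, never from a script. Its argument "motion" is a list that holds one entry, the list of rows, each a list of 7 numbers: the opening, from 0 (shut) to 1 (fully open), then the shift along the world's x, y, z in units of 30 mm (1.0 is 30 mm), then the turn, a rotation vector about the world's x, y, z in units of 6 degrees (1.0 is 6 degrees). A call has 1 to 20 rows; each row shifts and turns the pose as measured when the row begins; what a row does not reach is not made up. A row lasts 1/8 s, in which the tool goes at most 62.5 mm and 10.7 degrees, less where a joint would pass 70% of its speed; a pose out of reach is approached as far as the arm can. A call is refused whole if a number of a shift passes 1 or a number of a turn 1, either way. A call with a gripper value outside its range is refused whole. The fingers move at their own pace and stop on an object; "force" is the grip in N (left out, the last holds). Time passes only in rows, so rows that do not move let the fingers close. It gives the time, the measured TCP pose, the force and the opening at its end, in the units of the state.
- bot.get_obs(): the state, without advancing time (a new reading comes with each control period).
- bot.get_image(name): name is "scene" or "side" or "wrist"; returns the picture (384x512x3 uint8, blue, green, red); there is no depth.
- bot.get_calibration(name): a dict with "camera_matrix" (3x3 intrinsics, pixels), "xyz" and "attitude" of the camera in the world; the wrist camera has in their place "tool_from_camera" (4x4, takes a point from camera to tool coordinates, whose origin is the TCP and whose axes are the tool frame's). Camera axes: x right, y up, looking along -z (the intrinsics and any distortion apply to the point x, -y, -z); pixel columns grow to the right and rows downward; lengths in m; the calibration is good to about 2 mm. A picture is of the moment at which its call begins: read the wrist's pose just before it. get_calibration takes no time and is no camera call.
- bot.finish_job(): hands the job in, once; it reports no verdict.
The state is a dict: "t": time; "joints": joint angles; "joint_velocities": joint speeds; "joint_efforts": joint torques, N m; "eef_pos": TCP position; "tool_rot": TCP orientation; "contact_force": force on the tool from outside, world axes, zero at the start; "wrist_torque": the same for the moment, N m; "opening": finger opening in m.
Only numpy, scipy, OpenCV 4.12 (cv2) and the standard library are available. Lean on these libraries where they do the work, as an engineer would, in place of code of your own. Each camera call takes 0.05 s, during which the arm holds its last target.

## Working session

There is one attempt and no reset: what is moved stays moved. The work goes in short steps, Python scripts to look and compute and a tool call to move; the robot and the scene stay as the last step left them, time stands still between calls to the robot, and variables do not carry over. Pictures are saved under pics/ and viewed, and the job is handed in when it is done.

Besides the shell and the picture viewer there is one more tool, called after "Request:" as name(argument=value, ...) on one line, values as JSON. arm_command: Moves the arm, as the interface text tells. Its arguments: {"type":"object","properties":{"motion":{"type":"array","items":{"type":"array","items":{"type":"array","items":{"type":"number"}}}},"force":{"type":"number"}},"required":["motion"]}

```bash
mkdir -p pics; ls
python3 - <<'E'
from plant import bot
import cv2
o=bot.get_obs();print(o, bot.pinch_z)
for n in ["scene","side","wrist"]:
    print(n,bot.get_calibration(n)); cv2.imwrite(f"pics/{n}0.png",bot.get_image(n))
E
```

```text
pics
{'t': 0.0, 'joints': array([ 6.23768120e+01,  1.51012117e+01, -2.80367103e+00,  7.21592166e+01,
        9.88580028e-04,  8.11012110e+01]), 'joint_velocities': array([ 0.02187845, -0.05984576,  0.09359012, -0.03327598,  0.05354439,
        0.1398457 ]), 'joint_efforts': array([ 2.29391429e-03, -6.37624812e+01,  3.84571695e+01,  1.38987051e-02,
       -8.81438837e-05, -6.37055081e-06]), 'eef_pos': array([0.16841072, 0.49696369, 0.23080418]), 'tool_rot': array([[-5.33998144e-04, -9.47073607e-01,  3.21016039e-01],
       [-9.83225184e-04,  3.21016427e-01,  9.47073116e-01],
       [-9.99999374e-01,  1.90104233e-04, -1.10260880e-03]]), 'contact_force': array([0.04223394, 0.02455033, 0.67026765]), 'wrist_torque': array([-0.03252977,  0.03272627,  0.01704208]), 'opening': 0.08524265509824297} 0.0187
scene {'camera_matrix': array([[459.23291872,   0.        , 254.29072223],
       [  0.        , 459.23291872, 191.08366529],
       [  0.        ,   0.        ,   1.        ]]), 'xyz': array([ 1.07279604, -0.22720162,  0.80103235]), 'attitude': array([[ 0.41220102, -0.70888309,  0.57234175]
[... 328 characters left out ...]
, 'attitude': array([[-0.89524575,  0.27036028, -0.35417562],
       [-0.44551662, -0.53052654,  0.72114945],
       [ 0.0070706 ,  0.8033971 ,  0.59540163]])}
wrist {'camera_matrix': array([[340.27359784,   0.        , 254.55656628],
       [  0.        , 340.27359784, 187.60172806],
       [  0.        ,   0.        ,   1.        ]]), 'tool_from_camera': array([[ 8.99260626e-04,  2.71652126e-01, -9.62395092e-01,
        -1.42267155e-01],
       [ 9.16272551e-04,  9.62394854e-01,  2.71652914e-01,
         6.75356059e-02],
       [ 9.99999176e-01, -1.12610298e-03,  6.16536412e-04,
        -7.68048218e-04],
       [ 0.00000000e+00,  0.00000000e+00,  0.00000000e+00,
         1.00000000e+00]])}
```

View pics/scene0.png

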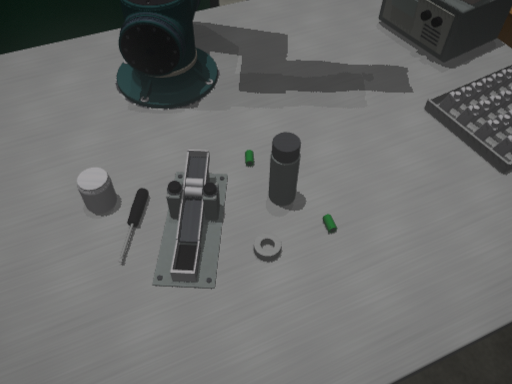

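View pics/side0.png

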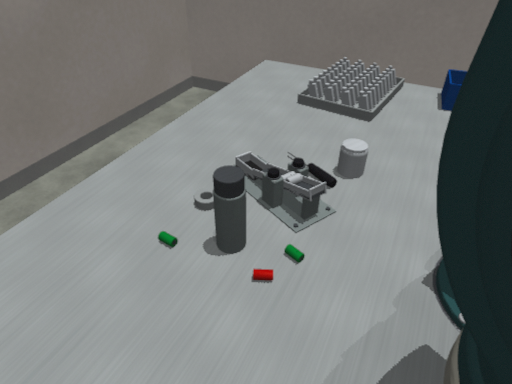

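View pics/wrist0.png

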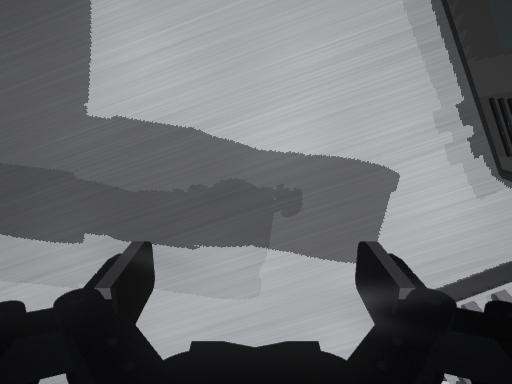

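The scene picture shows the station with its two black buttons near (175,187) and (210,188) and a bushing between them. The tin, driver, collar and flask stand around it, and the green and red parts are decoys. I'll enlarge it.

Run:
```python
import cv2,numpy as np
a=cv2.imread('pics/scene0.png')[140:290,140:240]
a=cv2.convertScaleAbs(cv2.resize(a[:100],None,fx=7,fy=7,interpolation=cv2.INTER_CUBIC)[:600],alpha=1.6,beta=15);cv2.imwrite('pics/sc.png',a)
b=cv2.imread('pics/side0.png')[145:235,225:345]
cv2.imwrite('pics/sd.png',cv2.convertScaleAbs(cv2.resize(b,None,fx=6,fy=6,interpolation=cv2.INTER_CUBIC),alpha=1.6,beta=15))
```

```text
(no output)
```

View pics/sc.png

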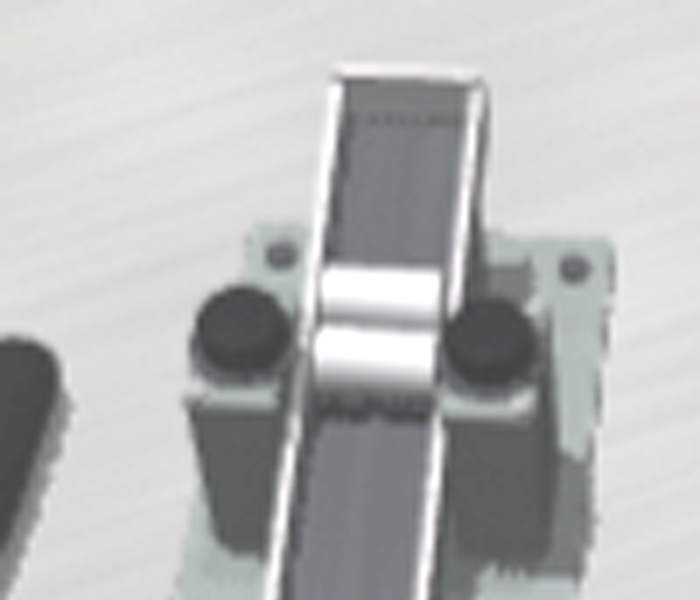

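View pics/sd.png

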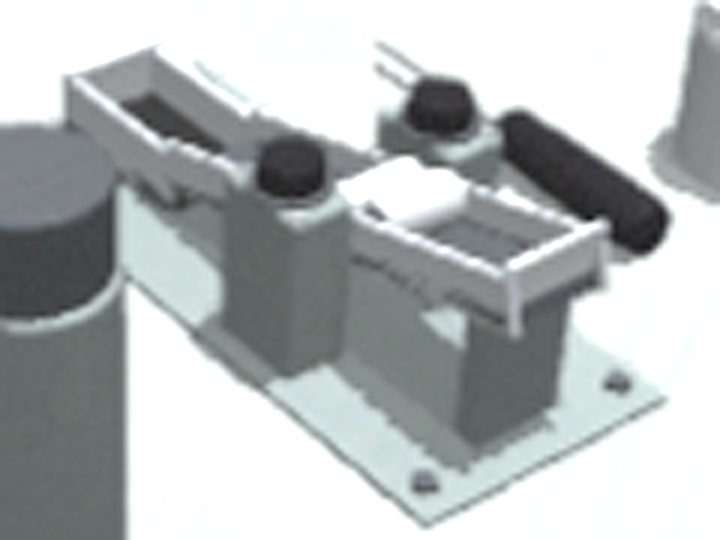

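```bash
cat > h.py <<'E'
import numpy as np, cv2
from plant import bot
def ray(cal,px,T=None):
    K=cal['camera_matrix']; d=np.linalg.inv(K)@[px[0],px[1],1]; d=np.array([d[0],-d[1],-d[2]])
    if T is None: return np.array(cal['xyz']),np.array(cal['attitude'])@d
    return T[:3,3],T[:3,:3]@d
def onz(cal,px,z,T=None):
    c,d=ray(cal,px,T); return c+d*(z-c[2])/d[2]
def proj(cal,p,T=None):
    R=np.array(cal['attitude']) if T is None else T[:3,:3]; c=np.array(cal['xyz']) if T is None else T[:3,3]
    q=R.T@(np.array(p)-c); v=cal['camera_matrix']@[q[0],-q[1],-q[2]]; return v[:2]/v[2]
def wristT(o):
    E=np.eye(4);E[:3,:3]=o['tool_rot'];E[:3,3]=o['eef_pos'];return E@bot.get_calibration('wrist')['tool_from_camera']
E
python3 - <<'E'
from h import *
f=lambda u,v,s,a,b:((u+.5)/s-.5+a,(v+.5)/s-.5+b)
cs=bot.get_calibration('scene');cd=bot.get_calibration('side')
R=onz(cs,f(244,320,7,140,140),.089);L=onz(cs,f(490,331,7,140,140),.089)
print(L,R,np.linalg.norm(L-R),(L+R)/2, np.degrees(np.arctan2(-(L-R)[0],(L-R)[1])))
L2=onz(cd,f(293,155,6,225,145),.089);R2=onz(cd,f(441,97,6,225,145),.089)
print(L2,R2,np.linalg.norm(L2-R2),(L2+R2)/2,np.degrees(np.arctan2(-(L2-R2)[0],(L2-R2)[1])))
E
```

```text
[ 0.50048999 -0.05849917  0.089     ] [ 0.46804495 -0.1217844   0.089     ] 0.07111751996261056 [ 0.48426747 -0.09014178  0.089     ] -27.14328121640924
[ 0.50060463 -0.05710136  0.089     ] [ 0.46722538 -0.11832566  0.089     ] 0.06973226567546512 [ 0.483915   -0.08771351  0.089     ] -28.599044720890994
```

Both cameras agree: the gate is at about (0.484, -0.089), yaw -27.8°. I'll travel high to stand above it and set the opening to about 0.68.

Request:
arm_command(motion=[[[0.68,0.2,-0.7,0.8,0,0,0],[0.68,0.53,-1,0.3,0,0,-0.08],[0.68,0.53,-1,0,0,0,-0.08],[0.68,0.53,-1,0,0,0,-0.08],[0.68,0.53,-1,0,0,0,-0.08],[0.68,0.53,-1,0,0,0,-0.08],[0.68,0.53,-1,0,0,0,-0.08],[0.68,0.53,-1,0,0,0,-0.08],[0.68,0.53,-1,0,0,0,-0.08],[0.68,0.53,-1,0,0,0,-0.08],[0.68,0.53,-1,0,0,0,-0.08],[0.68,0.53,-1,0,0,0,-0.08],[0.68,0.53,-1,0,0,0,-0.08],[0.68,0.53,-1,0,0,0,-0.08],[0.68,0.53,-1,0,0,0,-0.08],[0.68,0.53,-1,0,0,0,-0.08],[0.68,0.53,-1,0,0,0,-0.08],[0.68,0.53,-1,0,0,0,-0.08],[0.68,0.53,-1,0,0,0,-0.08],[0.68,0.3,-0.5,0,0,0,-0.08]]])

```text
t: 2.65
eef_pos: [0.4746, -0.0988, 0.2621]
tool_rot: [[-0.004, -0.883, 0.47], [-0.002, 0.47, 0.883], [-1.0, 0.003, -0.004]]
contact_force: [-0.8, -0.3, 0.5]
opening: 0.058
```

Run:
```python
from h import *
o=bot.get_obs();im=bot.get_image('wrist');cv2.imwrite('pics/w1.png',im)
cv2.imwrite('pics/s1.png',cv2.resize(bot.get_image('side')[60:260,150:400],None,fx=3,fy=3))
print(o['t'],o['eef_pos'],o['tool_rot'],o['opening'],o['contact_force'])
print([proj(bot.get_calibration('wrist'),p,wristT(o)) for p in ([.5005,-.0578,.089],[.4676,-.120,.089])])
print(onz(bot.get_calibration('scene'),(284,196),0))
```

```text
2.65 [ 0.47457426 -0.09876121  0.26207885] [[-0.00396115 -0.88268155  0.46995489]
 [-0.00198922  0.4699646   0.88268302]
 [-0.99999018  0.0025616  -0.00361745]] 0.05799152591498543 [-0.75456033 -0.30498707  0.46731379]
[array([306.9806711, 169.8957829]), array([232.80860502, 169.95552744])]
[ 5.20862973e-01  1.05019003e-01 -1.11022302e-16]
```

View pics/w1.png

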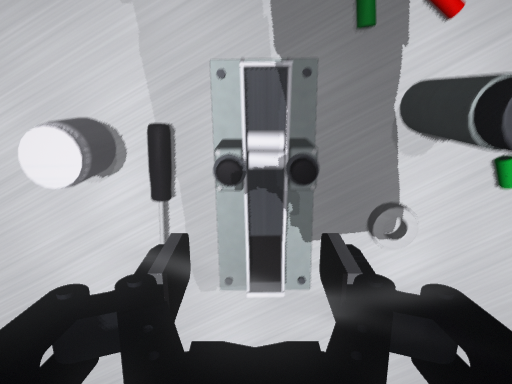

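View pics/s1.png

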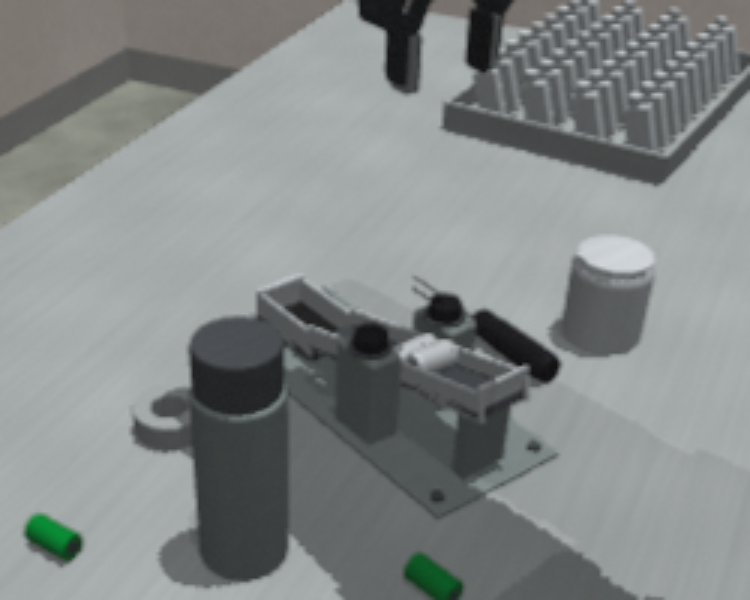

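Run:
```python
import cv2
a=cv2.imread('pics/w1.png')[125:205,205:330]
cv2.imwrite('pics/w1c.png',cv2.convertScaleAbs(cv2.resize(a,None,fx=6,fy=6,interpolation=cv2.INTER_CUBIC),alpha=2,beta=20))
```

```text
(no output)
```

View pics/w1c.png

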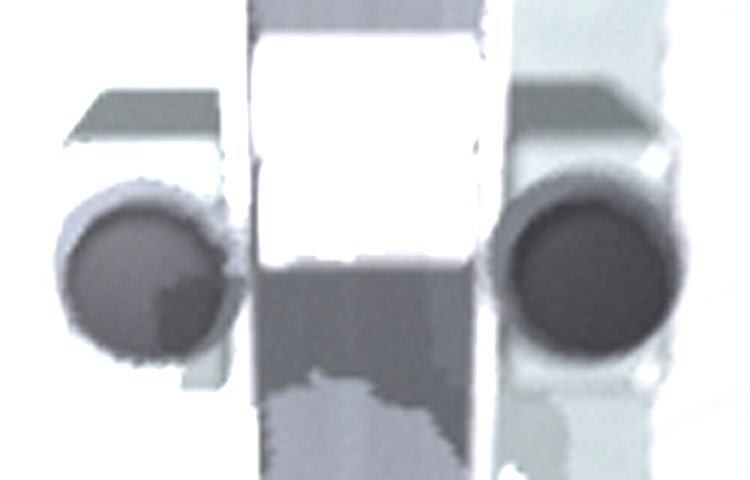

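Run:
```python
from h import *
o=bot.get_obs();c=bot.get_calibration('wrist');T=wristT(o)
L=onz(c,(303.4,171.1),.089,T);R=onz(c,(228.9,171.9),.089,T);d=L-R
print(L,R,np.linalg.norm(d),(L+R)/2,np.degrees(np.arctan2(d[0],d[1])))
print(o['eef_pos'])
```

```text
[ 0.49991043 -0.06093134  0.089     ] [ 0.46746792 -0.12379866  0.089     ] 0.07074472255680855 [ 0.48368918 -0.092365    0.089     ] 27.29587723458218
[ 0.47458057 -0.09839369  0.26195883]
```

Request:
arm_command(motion=[[[0.68,0.31,0.26,-0.5,0,0,0.08],[0.68,0,0,-1,0,0,0],[0.68,0,0,-1,0,0,0],[0.68,0,0,-1,0,0,0],[0.68,0,0,-1,0,0,0],[0.68,0,0,0,0,0,0]]])

```text
t: 3.5
eef_pos: [0.4824, -0.0814, 0.1197]
tool_rot: [[-0.005, -0.891, 0.455], [0.0, 0.455, 0.891], [-1.0, 0.005, -0.002]]
contact_force: [-0.8, 0.6, 0.1]
opening: 0.058
```

Run:
```python
from h import *
o=bot.get_obs();im=bot.get_image('wrist');cv2.imwrite('pics/w2.png',im)
cv2.imwrite('pics/s2.png',cv2.resize(bot.get_image('side')[110:240,220:350],None,fx=4.5,fy=4.5,interpolation=cv2.INTER_CUBIC))
cv2.imwrite('pics/c2.png',cv2.resize(bot.get_image('scene')[130:230,140:240],None,fx=6,fy=6,interpolation=cv2.INTER_CUBIC))
print(o['t'],o['eef_pos'],o['tool_rot'],o['opening'],o['contact_force'])
```

```text
3.5 [ 0.48235598 -0.08141766  0.11967188] [[-5.42567655e-03 -8.90695666e-01  4.54567698e-01]
 [ 1.14131108e-05  4.54574334e-01  8.90708805e-01]
 [-9.99985281e-01  4.83788590e-03 -2.45620769e-03]] 0.058046911838581614 [-0.76567536  0.63709115  0.09221015]
```

View pics/w2.png

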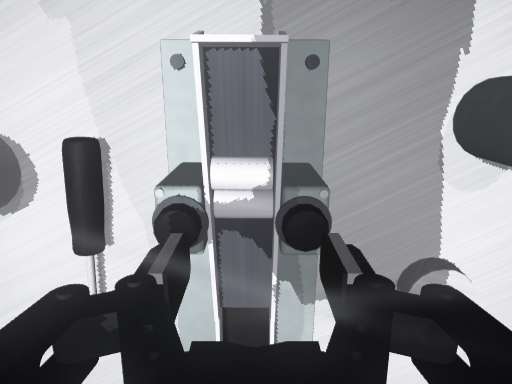

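View pics/s2.png

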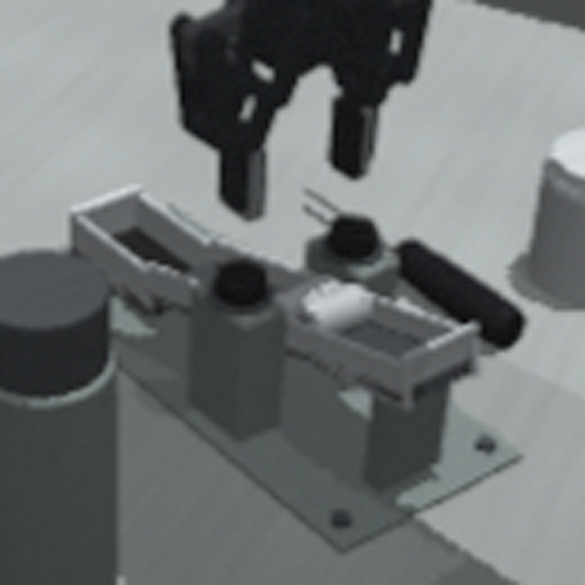

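View pics/c2.png

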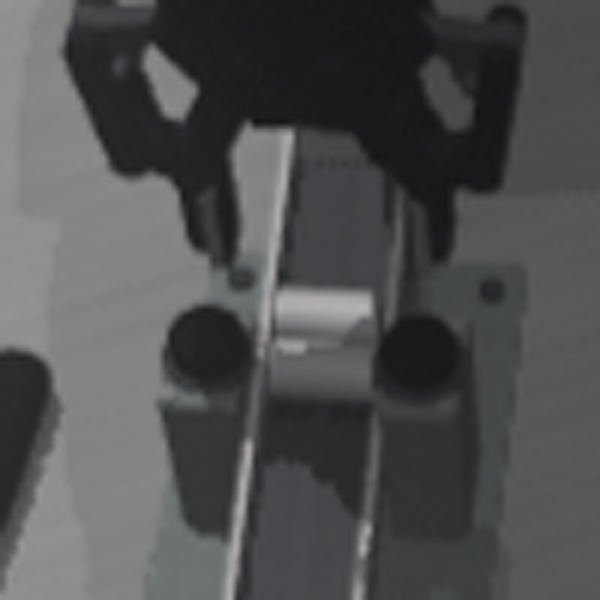

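Run:
```python
from h import *
a=cv2.imread('pics/w2.png')[180:270,140:350]
cv2.imwrite('pics/w2c.png',cv2.convertScaleAbs(cv2.resize(a,None,fx=3.8,fy=3.8,interpolation=cv2.INTER_CUBIC),alpha=2.5,beta=20)[:, :800])
```

```text
(no output)
```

View pics/w2c.png

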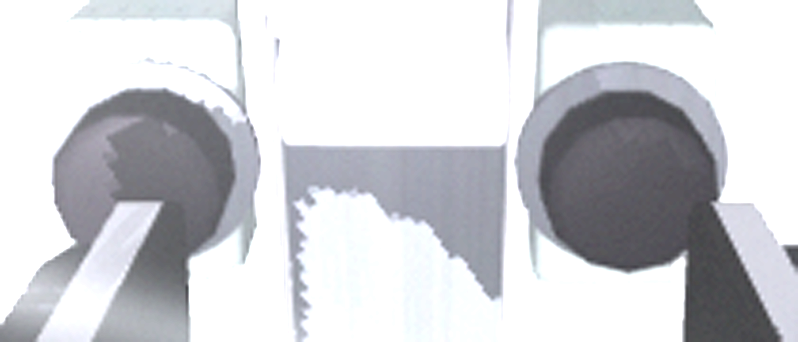

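Run:
```python
from h import *
o=bot.get_obs();c=bot.get_calibration('wrist');T=wristT(o)
L=onz(c,(305.1,230.6),.089,T);R=onz(c,(175.9,231),.089,T);d=L-R
m=(L+R)/2
print(L,R,np.linalg.norm(d),m,np.degrees(np.arctan2(d[0],d[1])))
print(o['eef_pos'],(m-o['eef_pos'])/.03, o['joint_velocities'])
```

```text
[ 0.50304487 -0.06155515  0.089     ] [ 0.4706438 -0.1257776  0.089    ] 0.07193297205208797 [ 0.48684433 -0.09366638  0.089     ] 26.77154720622256
[ 0.48434308 -0.08274869  0.12246422] [ 0.08337499 -0.36392274 -1.11547408] [-0.60203373 -0.38784291  0.71232164 -0.05705405 -0.10795434 -0.14262624]
```

Request:
arm_command(motion=[[[0.68,0.06,-0.33,-0.3,0,0,0],[0.68,0,0,0,0,0,0]]])

```text
t: 3.9
eef_pos: [0.4873, -0.0935, 0.1144]
tool_rot: [[0.002, -0.891, 0.455], [-0.003, 0.455, 0.891], [-1.0, -0.003, -0.002]]
contact_force: [-0.5, -0.5, 0.7]
opening: 0.0582
```

Run:
```python
from h import *
o=bot.get_obs();im=bot.get_image('wrist');o2=bot.get_obs()
cv2.imwrite('pics/w3c.png',cv2.convertScaleAbs(cv2.resize(im[190:290,140:350],None,fx=3.8,fy=3.8,interpolation=cv2.INTER_CUBIC),alpha=2.5,beta=20)[:, :800])
cv2.imwrite('pics/s3.png',cv2.resize(bot.get_image('side')[130:220,240:340],None,fx=6,fy=6,interpolation=cv2.INTER_CUBIC))
cv2.imwrite('pics/c3.png',cv2.resize(bot.get_image('scene')[130:230,140:240],None,fx=6,fy=6,interpolation=cv2.INTER_CUBIC))
print(o['t'],o['eef_pos'],o2['eef_pos'],bot.get_obs()['eef_pos'],o['tool_rot'],o['opening'],o['contact_force'])
```

```text
3.9 [ 0.48730919 -0.09347622  0.11444478] [ 0.48735277 -0.09326162  0.11477384] [ 0.48722858 -0.09298244  0.1148251 ] [[ 0.00207448 -0.89055075  0.45487917]
 [-0.0028241   0.45487311  0.89055178]
 [-0.99999386 -0.00313206 -0.00157138]] 0.05820063970214541 [-0.49801319 -0.53702335  0.71433445]
```

View pics/w3c.png

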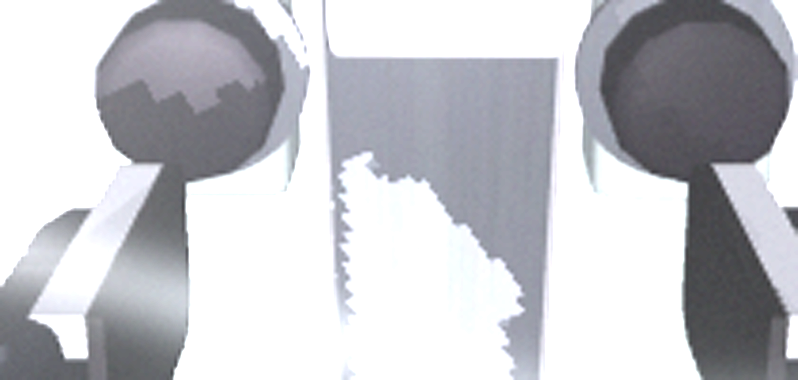

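View pics/s3.png

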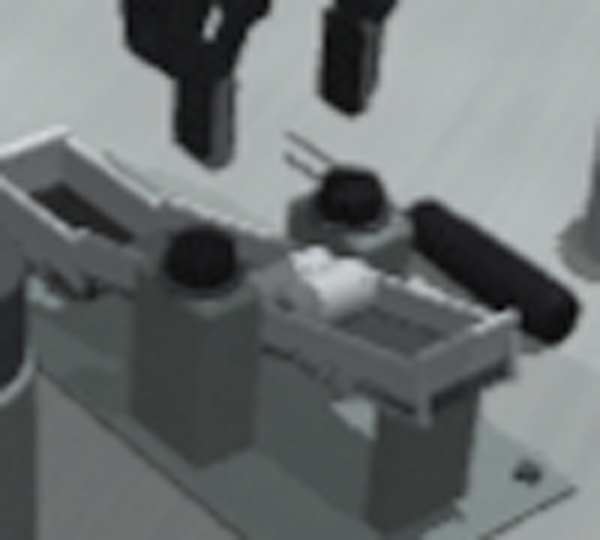

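View pics/c3.png

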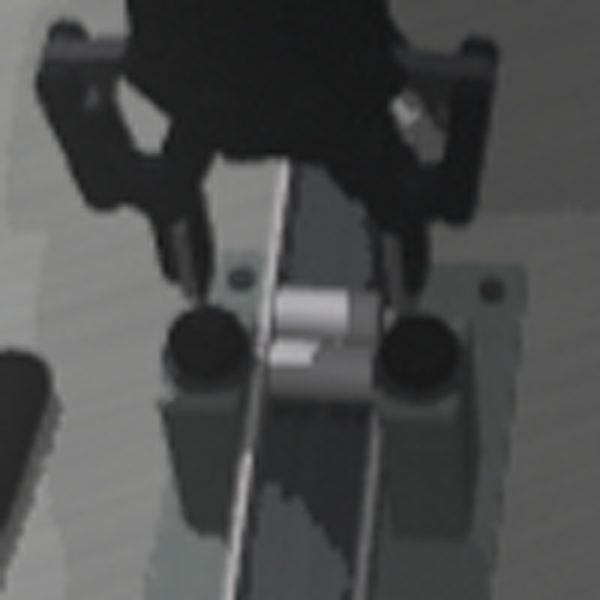

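Run:
```python
from h import *
o=bot.get_obs();c=bot.get_calibration('wrist');T=wristT(o)
L=onz(c,(140+697/3.8,216.3),.089,T);R=onz(c,(140+187/3.8,216.1),.089,T);d=L-R
m=(L+R)/2
print(np.linalg.norm(d),m,np.degrees(np.arctan2(d[0],d[1])))
e=m-o['eef_pos'];print(o['eef_pos'],e/.03, e@o['tool_rot'])
```

```text
0.07055804120533775 [ 0.48351963 -0.09086434  0.089     ] 27.031421018136836
[ 0.48722858 -0.09298244  0.1148251 ] [-0.12363148  0.07060357 -0.86083667] [0.02581064 0.00435121 0.00023684]
```

Request:
arm_command(motion=[[[0.68,-0.12,0.07,0,0,0,0],[0.68,0,0,-0.5,0,0,0],[0.68,0,0,0,0,0,0]]])

```text
t: 4.42
eef_pos: [0.4831, -0.0905, 0.1001]
tool_rot: [[0.003, -0.891, 0.455], [-0.003, 0.455, 0.891], [-1.0, -0.004, -0.001]]
contact_force: [0.2, 0.9, -0.0]
opening: 0.0584
```

Run:
```python
from h import *
o=bot.get_obs()
cv2.imwrite('pics/s4.png',cv2.resize(bot.get_image('side')[130:220,240:340],None,fx=6,fy=6,interpolation=cv2.INTER_CUBIC))
cv2.imwrite('pics/c4.png',cv2.resize(bot.get_image('scene')[130:230,140:240],None,fx=6,fy=6,interpolation=cv2.INTER_CUBIC))
print(o['t'],o['eef_pos'],bot.get_obs()['eef_pos'],o['tool_rot'],o['contact_force'])
```

```text
4.425 [ 0.48313711 -0.09050643  0.10008489] [ 0.48384591 -0.09076216  0.10097635] [[ 0.00270593 -0.89067291  0.45463661]
 [-0.00282377  0.45462966  0.89067609]
 [-0.99999235 -0.0036939  -0.00128486]] [ 0.18177077  0.94260489 -0.01276494]
```

View pics/s4.png

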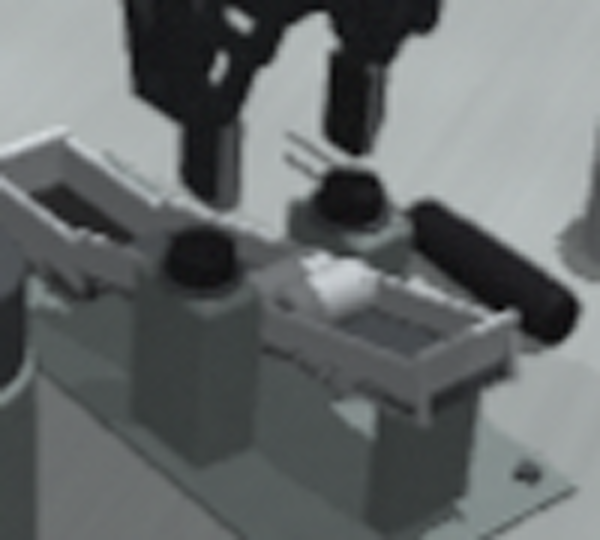

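View pics/c4.png

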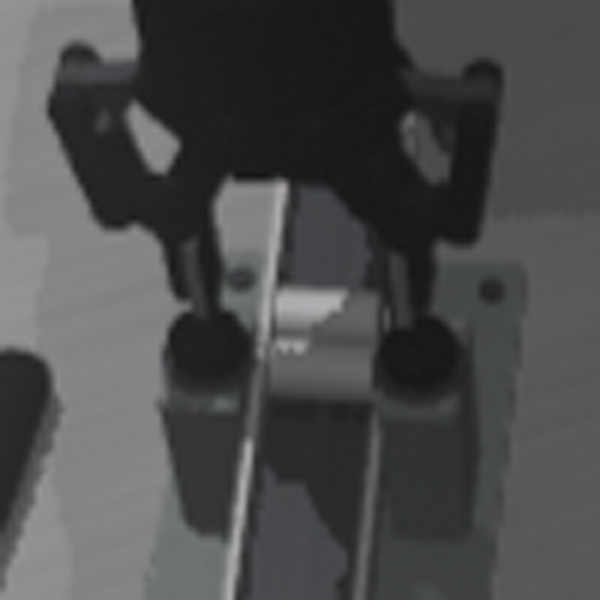

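Request:
arm_command(motion=[[[0.68,0,0,-0.3,0,0,0],[0.68,0,0,0,0,0,0]]])

```text
t: 4.78
eef_pos: [0.4841, -0.0908, 0.092]
tool_rot: [[0.005, -0.891, 0.455], [-0.004, 0.455, 0.891], [-1.0, -0.006, -0.001]]
contact_force: [-0.4, 0.9, -0.4]
opening: 0.0578
```

Request:
arm_command(motion=[[[0.68,0,0,-0.15,0,0,0]]])

```text
t: 4.9
eef_pos: [0.4844, -0.0909, 0.0876]
tool_rot: [[0.006, -0.891, 0.455], [-0.004, 0.455, 0.891], [-1.0, -0.007, -0.001]]
contact_force: [0.2, -0.1, 0.3]
opening: 0.0581
```

```bash
cat > look.py <<'E'
from h import *
import sys
n=sys.argv[1]
o=bot.get_obs()
a=cv2.resize(bot.get_image('side')[130:220,240:340],None,fx=4,fy=4,interpolation=cv2.INTER_CUBIC)
o1=bot.get_obs()
b=cv2.resize(bot.get_image('scene')[140:230,140:240],None,fx=4,fy=4,interpolation=cv2.INTER_CUBIC)
o2=bot.get_obs()
cv2.imwrite(f'pics/{n}.png',cv2.convertScaleAbs(np.hstack([a,b]),alpha=1.6,beta=10))
for q in(o,o1,o2):print(q['t'],q['eef_pos'],q['contact_force'],q['wrist_torque'])
E
python3 look.py p1
```

```text
4.9 [ 0.48437971 -0.0908868   0.08763219] [ 0.16989742 -0.11848162  0.26150955] [0.02215408 0.01373701 0.04305536]
4.95 [ 0.48396391 -0.09075494  0.08692587] [-0.77205497  0.44624001 -0.4684286 ] [ 0.02042724 -0.02058078 -0.03140309]
5.0 [ 0.48387671 -0.09074208  0.08712342] [-0.50965797 -0.73448813  0.01085125] [-0.01722986 -0.00276561 -0.01264263]
```

View pics/p1.png

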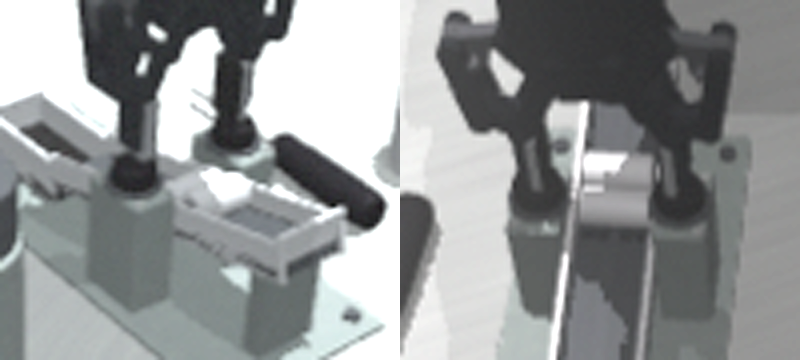

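The fingertips sit just over both buttons with no contact force yet. I'll press on in small steps.

Request:
arm_command(motion=[[[0.68,0,0,-0.15,0,0,0]]])

```text
t: 5.12
eef_pos: [0.4842, -0.0908, 0.0827]
tool_rot: [[0.005, -0.891, 0.455], [-0.004, 0.455, 0.891], [-1.0, -0.006, -0.001]]
contact_force: [0.9, -1.0, 3.5]
opening: 0.0579
```

Request:
arm_command(motion=[[[0.68,0,0,-0.12,0,0,0]]])

```text
t: 5.25
eef_pos: [0.4842, -0.0909, 0.0789]
tool_rot: [[0.005, -0.891, 0.455], [-0.004, 0.455, 0.891], [-1.0, -0.006, -0.001]]
contact_force: [-1.6, 0.9, 5.5]
opening: 0.0579
```

Request:
arm_command(motion=[[[0.68,0,0,-0.1,0,0,0]]])

```text
t: 5.38
eef_pos: [0.4842, -0.0909, 0.0758]
tool_rot: [[0.005, -0.891, 0.455], [-0.004, 0.455, 0.891], [-1.0, -0.007, -0.001]]
contact_force: [-1.4, 0.8, 7.5]
opening: 0.0582
```

Request:
arm_command(motion=[[[0.68,0,0,-0.05,0,0,0],[0.68,0,0,0,0,0,0]]])

```text
t: 5.62
eef_pos: [0.4842, -0.0908, 0.0744]
tool_rot: [[0.006, -0.891, 0.455], [-0.004, 0.455, 0.891], [-1.0, -0.007, -0.001]]
contact_force: [-1.8, 0.7, 6.7]
opening: 0.058
```

```bash
python3 look.py p2
```

```text
5.625 [ 0.48422033 -0.09084126  0.07440716] [-1.82354808  0.72777068  6.69174626] [0.10989809 0.37245815 0.00194971]
5.675 [ 0.48422043 -0.09087081  0.07443337] [-2.14025875  1.0213861   7.59330072] [0.15991288 0.40302086 0.0346741 ]
5.725 [ 0.48423169 -0.09086557  0.07442049] [-2.14576796  1.2297674   7.58722841] [0.12068511 0.41458812 0.03336665]
```

View pics/p2.png

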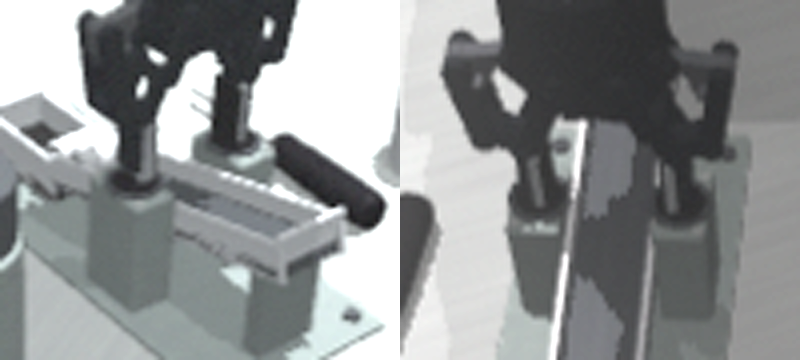

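The upper chute is empty, so the bushings are released. I'll keep holding while they roll, then check the pocket.

Request:
arm_command(motion=[[[0.68,0,0,0,0,0,0],[0.68,0,0,0,0,0,0],[0.68,0,0,0,0,0,0],[0.68,0,0,0,0,0,0],[0.68,0,0,0,0,0,0],[0.68,0,0,0,0,0,0],[0.68,0,0,0,0,0,0],[0.68,0,0,0,0,0,0],[0.68,0,0,0,0,0,0],[0.68,0,0,0,0,0,0],[0.68,0,0,0,0,0,0],[0.68,0,0,0,0,0,0]]])

```text
t: 7.22
eef_pos: [0.4842, -0.0909, 0.0758]
tool_rot: [[0.008, -0.891, 0.455], [-0.005, 0.454, 0.891], [-1.0, -0.009, -0.001]]
contact_force: [-2.7, 1.3, 7.4]
opening: 0.058
```

Run:
```python
from h import *
b=cv2.resize(bot.get_image('scene')[140:290,140:240],None,fx=4,fy=4,interpolation=cv2.INTER_CUBIC)
cv2.imwrite('pics/h1.png',cv2.convertScaleAbs(b,alpha=1.6,beta=10));o=bot.get_obs();print(o['t'],o['eef_pos'],o['contact_force'])
```

```text
7.275 [ 0.48421661 -0.09087835  0.07579076] [-1.68991953  0.59140042  6.37335633]
```

View pics/h1.png

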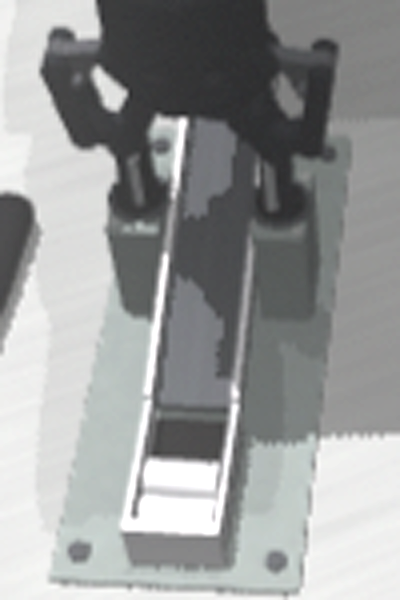

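Both bushings lie in the pocket, at crop (180,475) and (176,508). I'll go straight up.

Request:
arm_command(motion=[[[0.68,0,0,0.3,0,0,0],[0.68,0,0,0.6,0,0,0],[0.68,0,0,1,0,0,0],[0.68,0,0,1,0,0,0],[0.68,0,0,1,0,0,0],[0.68,0,0,1,0,0,0],[0.68,0,0,1,0,0,0],[0.68,0,0,0,0,0,0],[0.68,0,0,0,0,0,0],[0.68,0,0,0,0,0,0]]])

```text
t: 8.52
eef_pos: [0.4819, -0.0901, 0.2591]
tool_rot: [[0.005, -0.891, 0.455], [-0.004, 0.455, 0.891], [-1.0, -0.006, -0.001]]
contact_force: [0.2, 0.5, 0.8]
opening: 0.058
```

Run:
```python
from h import *
cv2.imwrite('pics/e1.png',cv2.convertScaleAbs(np.vstack([np.hstack([bot.get_image('side')[100:300,100:400],bot.get_image('scene')[80:280,60:360]])]),alpha=1.5,beta=10))
o=bot.get_obs();print(o['t'],o['eef_pos'],o['contact_force'],o['joint_velocities'])
```

```text
8.625 [ 0.48185871 -0.09006633  0.25905872] [-1.12521068  0.19129964  0.16211273] [ 0.11160853 -0.05441506  0.20049975  0.13032902 -0.0963856  -0.07937549]
```

View pics/e1.png

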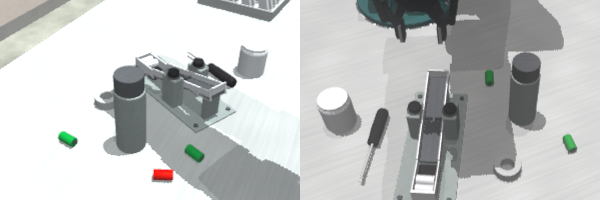

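The buttons are up, the bushings are in the pocket, the other things are undisturbed, and the arm is clear.

```bash
python3 -c "
from plant import bot
print(bot.finish_job())"
```

```text
the job is handed in; nothing more can be done
None
```

I pressed both gate buttons together, one fingertip on each, and held them down until both bushings had rolled into the pocket. Then I lifted straight up, to about 0.26 m above the bench, and handed the job in at 8.6 s.

- **Pressing:** the force while holding was about 6.4 to 7.6 N, which fits both buttons being nearly at their stops (4 N each). I did not measure how far each button went down.
- **Last pictures:** before I let go, the scene camera showed both bushings lying in the pocket. After the lift, both buttons were back up, and the flask, tin, collar, driver and coloured parts looked to be where they had been.
- **Contact at the end:** the force readings were down to noise, about 1 N.
- **Disagreements:** the cameras differed by up to about 5 mm on where the gate was, and the arm's own pose readings varied by 2 to 3 mm. I settled the alignment with the wrist camera close up. The arm also crept up about 1.4 mm while holding, but by then the chute above the gate was already empty.

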